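# Square up a pile of painting panels

### The arm

A 7-joint arm with a two-finger parallel gripper is mounted at the origin on the work surface. World frame = base frame: x ahead of the robot, y to its left, z up, the work surface at z = 0. Lengths are in m, angles in rad, forces in N, time in s.
With the tool pointing down it reaches from about 0.425 to 0.95 m from the base axis. Payload 4.7 kg.
Tool frame: the origin (TCP) lies between the finger pads; the fingertips stand 11 mm ahead of it and the grasp point (between the pads) lies 8 mm behind it; z points along the fingers, y is the line along which they close (so a half turn about z gives the same grasp; the last joint's range is limited). The gripper opens to 85 mm and grips with 20 to 120 N. Pads are 22 mm wide; open, the fingers measure 114 mm over their backs; the gripper's body (76 mm by 85 mm) begins 54 mm behind the grasp point. The pads swing forward as they close: fully open they stand 13 mm farther back than shut.
Start: joints at [1.274, 0.469, -0.049, 1.532, 0.024, 1.141, -0.082], TCP at [0.179, -0.651, 0.242] pointing down, gripper open.
Joint ranges: [-2.59, 2.59], [-0.33, 1.99], [-1.39, 1.29], [0.1, 2.45], [-1.04, 4.18], [0.21, 1.99], [-2.66, 2.66]. Speed limits (rad/s): [2.57, 2.57, 3.14, 3.14, 3.14, 3.14, 3.14].

### API

Orientations are given as a rotation vector (axis times angle).
In Python, from station import r, ik, cams gives the robot as it stands. The module is installed in compiled form; this text tells all that it offers. Calls block until the motion is done:
- r.reach(position, orientation): joint-space move of the TCP to a pose.
- r.servo_line(position, speed=0.15, attitude=None): straight line of the TCP; attitude=None keeps the orientation; speed is the mean speed in m/s.
- r.set_joints(angles): joint-space move.
- r.grip(opening, grasp_force=None): finger opening in m; grasp_force is the grip in N (None keeps the last); returns when the fingers have stopped.
- r.sleep(seconds).
- ik(position, orientation): joint angles nearest the present ones, or None.
- r.sense(): the state.
- cams.snapshot(name): name is "scene" or "top"; returns a dict with "color" (480x640x3 uint8, red, green, blue), "camera_matrix" (3x3 intrinsics, pixels), "extrinsics" (4x4, takes a point from world to camera coordinates). Camera axes: x right, y down, z forward; pixel columns grow to the right and rows downward; lengths in m; the calibration is good to about 2 mm. A picture is of the moment at which its call begins. There is no depth.
A pose or a line that the arm cannot do raises r.PlanningError and nothing moves.
- r.close_job(): hands the job in; it is judged then, once.
The state is a dict: "time_s": time; "qpos": joint angles; "qvel": joint speeds; "joint_efforts": joint torques, N m; "eef_pos": TCP position; "tool_rot": TCP orientation; "force": force on the tool from outside, world axes, zero at the start; "torque": the same for the moment, N m; "width": finger opening in m; "grip_force": force on a finger pad.
Only numpy, scipy, OpenCV 4.12 (cv2) and the standard library are available. Lean on these libraries where they do the work, as an engineer would, in place of code of your own. Each camera call takes 0.05 s, during which the arm holds its last target. There are 200 camera calls.

### The job

Tilt up the near end of the painting panel in the drying tray to clear the lip, draw it out from under the hood and lay it, white side up, as the third on the two panels in the squaring corner. Then square the whole pile by pushing it gently home, so that all three panels lie flush against both fences and exactly above one another. Do not ram or drop the panels, and leave the other things where they are.

Things in the scene. Friction and masses are not known exactly. Their poses are not given: they have to be found in the camera images.
- panel_new_mid (a point): Primed painting panel, a plain rigid wooden board 160 (own x) x 64 (own y) x 12 (own z) mm with a white upper face (own +z), 70 to 140 g; the point is its centre, half-way up. It starts lying flat in the drying tray, its long axis along the tray's x within 0.03 rad, its far (+x) end 55 to 61 mm under the hood.
- panel_low_mid (a point): Primed painting panel, a plain rigid wooden board 160 (own x) x 64 (own y) x 12 (own z) mm with a white upper face (own +z), 70 to 140 g; the point is its centre, half-way up. The lowest of the two in the squaring corner; it starts askew, 20 to 28 mm short of both fences at its middle.
- panel_mid_mid (a point): Primed painting panel, a plain rigid wooden board 160 (own x) x 64 (own y) x 12 (own z) mm with a white upper face (own +z), 70 to 140 g; the point is its centre, half-way up. It starts lying askew on the lowest one, within 4 mm and 0.07 rad of it.
- jig: Squaring corner fixed to the table: wooden baseboard 230 (x) x 130 (y) x 8 mm; origin at the centre of its underside. Two rigid fences 15 mm thick rise 28 mm above it: the long one on the +y side, inner face at y = +50 mm, from x = -115 to +100 mm; the end one on the far +x side, inner face at x = +100 mm, full width. The -x and -y sides are open.
- jig_home (a point): Point on the baseboard's upper face (8 mm above the table) under the centre of a panel that is flush with both fences, at x = +20, y = +18 mm of the squaring corner. Flush panels have their centres 6, 18 and 30 mm straight above it in the first, second and third layer.
- fence: The two fences of the squaring corner (see there), one rigid piece; its origin and axes are those of the squaring corner. Panel edges bruise when rammed: keep the total force on the fences below 30 N. The three panels slide on the baseboard at 2 to 9 N, with short bumps as they are met; a steady 12 N or more tells that they are home.
- rack: Drying tray fixed to the table: floor 192 (x) x 134 (y) mm, its top 6 mm above the table; origin at the centre of the underside, within 3 mm (x) and 5 mm (y) of the panel's middle. Its near (-x) side has a lip, its back part a hood; the rest is open above and at both sides, with 30 mm or more of bare floor at each side of the panel.
- rack_lip (a point): Middle of the lip's top edge, 18 mm above the table. The lip is 10 mm thick (x = -94 to -84 mm of the tray), spans the full width and rises 12 mm above the floor, so the panel cannot be slid straight out.
- rack_hood (a point): Middle of the hood's near lower edge, 26 mm above the table, at x = +22 mm of the tray. The hood covers x = +22 to +97 mm, underside 20 mm above the floor, top 34 mm above the table, side walls 110 mm apart, back wall at x = +89 mm. Too low to lift the panel level over the lip: tilt its near end up by 0.08 to 0.13 rad and draw it out to -x.
- ink_a: Bystander: small ink jar, 38 mm across, 55 mm tall; origin at the centre of its underside.
- ink_b: Bystander: small ink jar, 38 mm across, 55 mm tall; origin at the centre of its underside.
- ink_c: Bystander: small ink jar, 38 mm across, 55 mm tall, standing on the drying tray's hood; origin at the centre of its underside.
- glue: Bystander: white glue jar, 84 mm across, 110 mm tall; origin at the centre of its underside.
- brush_cup: Bystander: cup with brushes, 76 mm across, 200 mm tall with the brushes; origin at the centre of its underside.
- tape: Bystander: roll of tape lying flat, 90 mm across, 22 mm tall; origin at the centre of its underside.
- brush: Bystander: paint brush lying flat, 180 mm long; origin at the middle of its length, on its underside.
- panel_low: The same panel as panel_low_mid; origin at the centre of its underside.
- panel_mid: The same panel as panel_mid_mid; origin at the centre of its underside.
- panel_new: The same panel as panel_new_mid; origin at the centre of its underside.

How it is judged:
By the outcome, as a careful person would: the job done as asked, in the order asked, and still so for the second after the job is handed in, with the robot touching nothing.
It also fails if it takes over 72 s, if anything falls off the work surface, if the arm or the gripper's body presses on something with over 40 N, if the wrist force passes 120 N, or if a joint passes its speed limit or range.

## Working session

There is one attempt and no reset: what is moved stays moved. The work goes in short steps, each a Python script; the robot and the scene stay as the last script left them, time stands still between calls to the robot, and variables do not carry over. Pictures are saved under pics/ and viewed, at most 10 in all, crops included, and the job is handed in when it is done.

```bash
mkdir -p pics; python3 - <<'E'
from station import r,cams
import cv2,numpy as np
for n in("scene","top"):
    s=cams.snapshot(n);cv2.imwrite(f"pics/{n}0.png",s["color"][:,:,::-1]);np.savez(f"{n}0.npz",**s)
    print(n,s["camera_matrix"].round(1).tolist(),s["extrinsics"].round(3).tolist())
s=r.sense();print(s)
E
```

```text
scene [[498.2, 0.0, 317.7], [0.0, 498.2, 241.8], [0.0, 0.0, 1.0]] [[0.232, 0.973, -0.009, -0.194], [0.59, -0.148, -0.793, -0.293], [-0.773, 0.179, -0.609, 1.417], [0.0, 0.0, 0.0, 1.0]]
top [[569.8, 0.0, 311.2], [0.0, 569.8, 244.2], [0.0, 0.0, 1.0]] [[0.004, -1.0, -0.02, 0.081], [-0.997, -0.002, -0.083, 0.575], [0.083, 0.02, -0.996, 1.178], [0.0, 0.0, 0.0, 1.0]]
{'time_s': 0.1, 'qpos': array([ 1.27410067,  0.46936394, -0.04862741,  1.53357151,  0.02409648,
        1.14098886, -0.08227427]), 'qvel': array([ 1.40218396e-03, -1.83597626e-03,  1.81262676e-04, -2.76830815e-03,
        3.18605443e-03,  1.32501614e-03, -9.91049024e-05]), 'joint_efforts': array([ 8.20368678e-04, -5.11515427e+01, -4.70229343e-02, -2.38390714e+01,
        1.07103540e-02,  4.38941453e-03,  6.88170758e-06]), 'eef_pos': array([ 0.17851038, -0.65044724,  0.24136556]), 'tool_rot': array([-3.11174618e+00, -4.19294230e-01,  4.31809770e-04]), 'force': array([0.3074723 , 0.47509922, 0.89442646]), 'torque': array([ 0.02159061,  0.02371682, -0.02002462]), 'grip_force': 0.0, 'width': 0.0851990847848383}
```

View pics/top0.png

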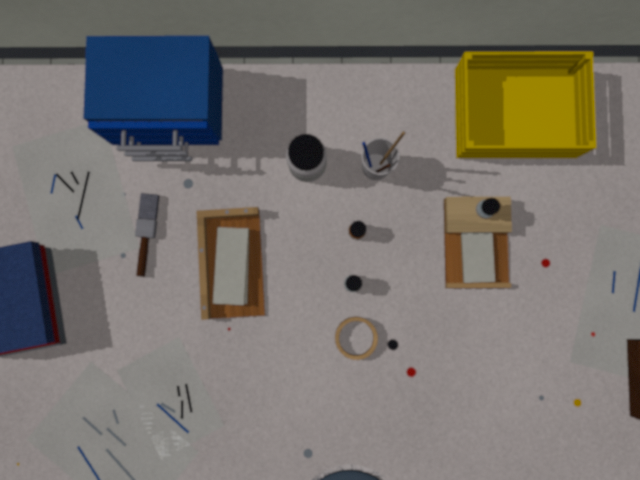

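View pics/scene0.png

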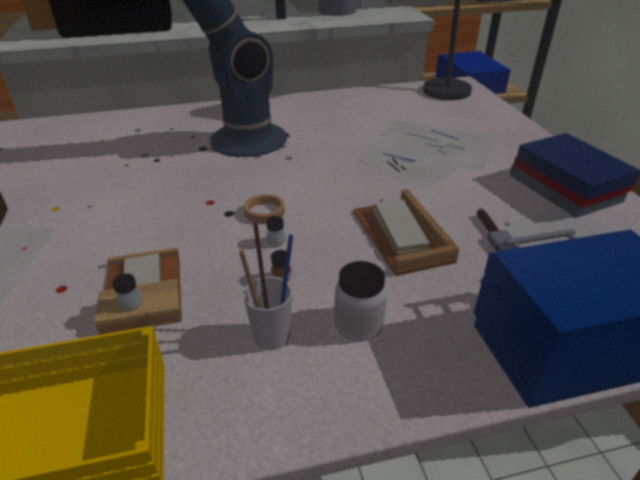

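The top view shows the tray at about px (478,243), with its hood up the image (+x) and the panel's near end at row 282. The squaring corner is at about (232,262) with the pile in it. The bystanders are the jars at (357,230), (353,283), (490,207) and (306,155), the cup at (380,157), the tape at (357,338) and the brush at (147,235).

```bash
cat > h.py <<'E'
import numpy as np,cv2
def cam(s):
    K=s["camera_matrix"];T=s["extrinsics"];return K,T[:3,:3],T[:3,3]
def ray(s,px,z):
    """pixels -> world points on plane z"""
    K,R,t=cam(s);px=np.atleast_2d(px).astype(float)
    d=(R.T@np.linalg.inv(K)@np.c_[px,np.ones(len(px))].T).T
    c=-R.T@t
    return c+d*((z-c[2])/d[:,2])[:,None]
def proj(s,P):
    K,R,t=cam(s);q=(K@(R@np.atleast_2d(P).T+t[:,None])).T
    return q[:,:2]/q[:,2:]
def ortho(s,z,x0,x1,y0,y1,res=0.0005):
    """rectified picture on plane z; rows: x falling, cols: y falling (as in top view)"""
    xs=np.arange(x1,x0,-res);ys=np.arange(y1,y0,-res)
    X,Y=np.meshgrid(xs,ys,indexing='ij')
    p=proj(s,np.c_[X.ravel(),Y.ravel(),np.full(X.size,z)]).astype(np.float32)
    return cv2.remap(s["color"],p[:,0].reshape(X.shape),p[:,1].reshape(X.shape),cv2.INTER_CUBIC)
E
python3 - <<'E'
from h import *
s=dict(np.load("top0.npz"))
print("cam",(-s["extrinsics"][:3,:3].T@s["extrinsics"][:3,3]).round(3))
for n,p in dict(jig=(232,262),tray=(478,243)).items(): print(n,ray(s,p,0.02).round(3))
j=ray(s,(232,262),.02)[0];t=ray(s,(478,243),.02)[0]
a=ortho(s,.032,j[0]-.15,j[0]+.15,j[1]-.1,j[1]+.1);b=ortho(s,.018,t[0]-.15,t[0]+.15,t[1]-.1,t[1]+.1)
for i,im in enumerate((a,b)):
    cv2.imwrite(f"pics/o{i}.png",im[:,:,::-1])
c=np.hstack([a,b])[:,:,::-1]
c=cv2.convertScaleAbs(c,alpha=1.5)
cv2.imwrite("pics/o.png",c);print(c.shape)
hsv=cv2.cvtColor(np.hstack([a,b]),cv2.COLOR_RGB2HSV)
for q in [(300,200),(300,280),(300,110),(300,600),(380,600),(380,660)]: print(q,hsv[q])
E
```

```text
cam [0.475 0.058 1.223]
jig [[0.536 0.251 0.02 ]]
tray [[ 0.578 -0.269  0.02 ]]
(601, 802, 3)
(300, 200) [ 23  17 139]
(300, 280) [ 14 177  72]
(300, 110) [ 14 173  81]
(300, 600) [ 26  13 136]
(380, 600) [ 30  17 138]
(380, 660) [ 19  21 132]
```

View pics/o.png

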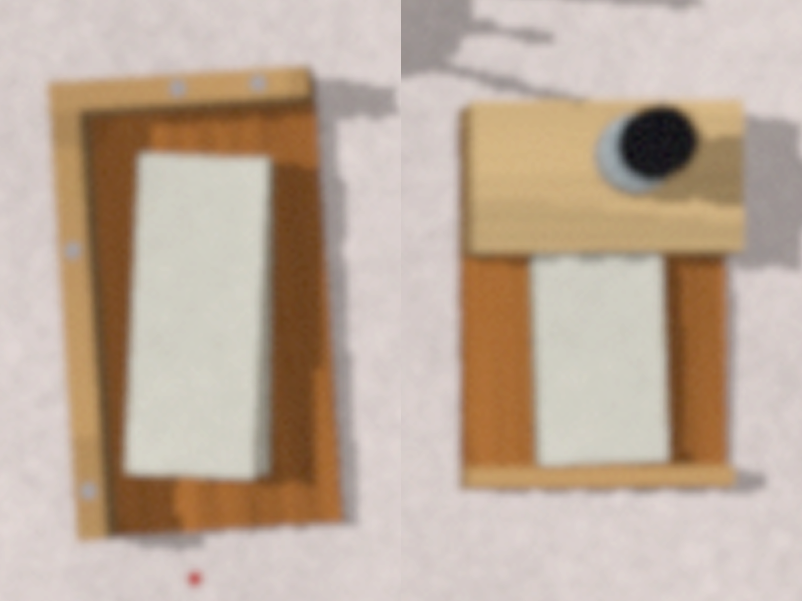

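The rectified view shows both fixtures clearly at 0.5 mm/px. The pile's top face spans about (125..270, 152..478) inside the light L-shaped fence. The tray panel's near end is at about row 463, and the hood edge is at row 252.

```bash
cat > meas.py <<'E'
from h import *
def big(m):
    m=cv2.morphologyEx(m.astype(np.uint8)*255,cv2.MORPH_OPEN,np.ones((5,5)))
    c=max(cv2.findContours(m,cv2.RETR_EXTERNAL,cv2.CHAIN_APPROX_NONE)[0],key=cv2.contourArea);return c[:,0].astype(float)
def line(p):  # p: world xy; returns centre, direction
    l=cv2.fitLine(p.astype(np.float32),cv2.DIST_HUBER,0,.01,.01).ravel();d=l[:2]*(1 if l[np.argmax(abs(l[:2]))]>0 else -1);return l[2:],d
def rect(c,w):  # contour px -> world xy sides by line fits, given px->xy map
    (cx,cy),sz,a=cv2.minAreaRect(c.astype(np.float32));B=cv2.boxPoints(((cx,cy),sz,a));out=[]
    for i in range(4):
        p,q=B[i],B[(i+1)%4];u=(q-p)/np.linalg.norm(q-p);L=np.linalg.norm(q-p)
        k=(c-p)@u;dist=abs((c-p)@np.array([-u[1],u[0]]))
        sel=c[(dist<8)&(k>.15*L)&(k<.85*L)]
        if len(sel)>8: out.append(line(w(sel)))
    return out
def show(name,sides):
    for p,d in sides: print(name,'pt',p.round(4),'dir ang',round(float(np.arctan2(d[1],d[0])),4))
    for i in range(len(sides)):
        for j in range(i):
            (p,d),(q,e)=sides[i],sides[j]
            if abs(d@e)>.9: print('  width',round(abs((p-q)@[-d[1],d[0]]),4))
E
cat > m1.py <<'E'
from meas import *
s=dict(np.load("top0.npz"))
def masks(z,x0,x1,y0,y1):
    o=ortho(s,z,x0,x1,y0,y1);h=cv2.cvtColor(o,cv2.COLOR_RGB2HSV).astype(int)
    w=lambda c:np.c_[x1-c[:,1]*.0005,y1-c[:,0]*.0005]
    return h,w
J=(.386,.686,.151,.351);T=(.428,.728,-.369,-.169)
h,w=masks(.032,*J); m=(h[...,1]<50); m[:110]=0;m[520:]=0;m[:,:100]=0;m[:,295:]=0
show('pile',rect(big(m),w))
h,w=masks(.036,*J);print(h[95,150],h[300,70])
m=(h[...,1]>60)&(h[...,2]>125)
c=big(m);(q,sz,a)=cv2.minAreaRect(c.astype(np.float32));print('L',w(np.array([q])),np.array(sz)*.5,a);show('L',rect(c,w))
cv2.imwrite('pics/mL.png',m*255)
# inner edges of the fences: column/row ends of the light mask
e=np.array([[np.flatnonzero(m[r,:160]).max(),r] for r in range(200,480) if m[r,:160].any()]);show('inner long',[line(w(e))])
e=np.array([[c,np.flatnonzero(m[:150,c]).max()] for c in range(130,280) if m[:150,c].any()]);show('inner end',[line(w(e))])
h,w=masks(.018,*T); m=(h[...,1]<50); m[:255]=0;m[478:]=0;m[:,:80]=0;m[:,300:]=0
show('new',rect(big(m),w))
m=(h[...,1]>60)&(h[...,2]>115);m[:440]=0
c=big(m);q,sz,a=cv2.minAreaRect(c.astype(np.float32));print('lip',w(np.array([q])),np.array(sz)*.5,a);show('lip',rect(c,w))
h,w=masks(.034,*T);m=(h[...,1]>60)&(h[...,2]>70);m[300:]=0
c=big(m);q,sz,a=cv2.minAreaRect(c.astype(np.float32));print('hood',w(np.array([q])),np.array(sz)*.5,a);show('hood',rect(c,w))
E
python3 m1.py
```

```text
pile pt [0.5073 0.2856] dir ang -0.0478
pile pt [0.6079 0.2508] dir ang 1.5211
pile pt [0.527  0.2168] dir ang -0.0077
pile pt [0.4486 0.2509] dir ang 1.5147
  width 0.0686
  width 0.1591
[ 17 121 126] [ 16 110 128]
L [[0.51127985 0.31155199]] [88.30400085 11.97342205] 86.18592071533203
L pt [0.5536 0.3165] dir ang 0.7515
L pt [0.5099 0.3064] dir ang 0.0896
L pt [0.4686 0.3078] dir ang 1.7756
L pt [0.511  0.3171] dir ang 0.0628
  width 0.0105
inner long pt [0.529  0.3104] dir ang 0.1472
inner end pt [0.64  0.248] dir ang 1.5891
new pt [ 0.6005 -0.2712] dir ang 1.5708
new pt [ 0.55   -0.3006] dir ang 0.0275
new pt [ 0.4968 -0.2692] dir ang 1.6103
new pt [ 0.5478 -0.2359] dir ang 0.0307
  width 0.1035
  width 0.0648
lip [[ 0.49362463 -0.26763499]] [137.03044128  24.4004879 ] 2.2906100749969482
lip pt [ 0.492  -0.2008] dir ang -0.6651
lip pt [ 0.4898 -0.3352] dir ang 0.1314
lip pt [ 0.4838 -0.252 ] dir ang 1.5828
hood [[ 0.62725 -0.26475]] [ 97.5 140.5] 90.0
hood pt [ 0.6746 -0.2646] dir ang 1.5688
hood pt [ 0.6376 -0.3341] dir ang 0.0119
hood pt [ 0.5785 -0.2728] dir ang 1.5708
hood pt [ 0.6272 -0.195 ] dir ang -0.0014
  width 0.0961
  width 0.1391[ WARN:0@0.050] global loadsave.cpp:1063 imwrite_ Unsupported depth image for selected encoder is fallbacked to CV_8U.
```

```bash
sed -i 's/m=(h\[...,1\]>60)&(h\[...,2\]>125)/m=(h[...,1]>60)\&(h[...,1]<145)\&(h[...,2]>85)/; s/m=(h\[...,1\]>60)&(h\[...,2\]>115)/m=(h[...,1]>60)\&(h[...,1]<145)\&(h[...,2]>80)/; s/m=(h\[...,1\]>60)&(h\[...,2\]>70)/m=(h[...,1]>60)\&(h[...,1]<145)\&(h[...,2]>50)/; s/m\*255/m.astype(np.uint8)*255/' m1.py
cat >> m1.py <<'E'
h,w=masks(.006,*T);m=(h[...,1]>60);m[:300]=0
for f in ('min','max'):
    e=np.array([[getattr(np.flatnonzero(m[r]),f)(),r] for r in range(310,440)]);show('tray side '+f,[line(w(e))])
h,w=masks(.008,*J);m=(h[...,1]>60)
e=np.array([[np.flatnonzero(m[r]).max(),r] for r in range(200,500)]);show('base -y',[line(w(e))])
e=np.array([[c,np.flatnonzero(m[:,c]).max()] for c in range(130,320)]);show('base -x',[line(w(e))])
E
python3 m1.py
```

```text
pile pt [0.5073 0.2856] dir ang -0.0478
pile pt [0.6079 0.2508] dir ang 1.5211
pile pt [0.527  0.2168] dir ang -0.0077
pile pt [0.4486 0.2509] dir ang 1.5147
  width 0.0686
  width 0.1591
[ 17 121 126] [ 16 110 128]
L [[0.5348356  0.25288035]] [229.08425903 132.21080017] 86.42366790771484
L pt [0.6482 0.2655] dir ang 1.6366
L pt [0.5136 0.3173] dir ang 0.0645
inner long pt [0.529  0.2847] dir ang -0.0456
inner end pt [0.6326 0.2292] dir ang 1.9833
new pt [ 0.6005 -0.2712] dir ang 1.5708
new pt [ 0.55   -0.3006] dir ang 0.0275
new pt [ 0.4968 -0.2692] dir ang 1.6103
new pt [ 0.5478 -0.2359] dir ang 0.0307
  width 0.1035
  width 0.0648
lip [[ 0.49575 -0.26725]] [ 24.5 137.5] 90.0
lip pt [ 0.5065 -0.2348] dir ang 0.6795
lip pt [ 0.4928 -0.3348] dir ang 0.4264
lip pt [ 0.4837 -0.2497] dir ang 1.5784
lip pt [ 0.4965 -0.199 ] dir ang 0.0138
  width 0.0853
  width 0.1357
hood [[ 0.62725 -0.26475]] [ 97.5 140.5] 90.0
hood pt [ 0.6746 -0.272 ] dir ang 1.566
hood pt [ 0.6376 -0.3341] dir ang 0.0119
hood pt [ 0.58   -0.2286] dir ang 0.8222
hood pt [ 0.6272 -0.195 ] dir ang -0.0025
  width 0.1391
tray side min pt [ 0.537  -0.2008] dir ang 0.01
tray side max pt [ 0.5356 -0.3358] dir ang 0.0058
base -y pt [0.5018 0.1861] dir ang 0.0669
base -x pt [0.4206 0.2384] dir ang 1.6356
```

```bash
cat > rb.py <<'E'
from station import r,ik,cams
import numpy as np,cv2
from scipy.spatial.transform import Rotation as Ro
def down(yaw,flip=0,pitch=0):
    """tool down, tool y along yaw+90deg; pitch about the panel's own y (near end up)"""
    R=Ro.from_euler('z',yaw)*Ro.from_euler('y',pitch)*Ro.from_euler('x',np.pi)
    return (R*Ro.from_euler('z',np.pi*flip)).as_rotvec()
def F(): return r.sense()["force"]
def guard(d,dist,lim,step=.001,speed=.03,f0=None):
    """step along d until the force against the motion exceeds lim"""
    d=np.array(d,float);p=r.sense()["eef_pos"].copy();f0=F() if f0 is None else f0
    f=0
    for i in range(int(round(dist/step))):
        p=p+d*step;r.servo_line(p,speed=speed);f=-(F()-f0)@d
        if f>lim: break
    return r.sense()["eef_pos"],f
def snap(n,name):
    s=cams.snapshot(n);np.savez(name+".npz",**s);cv2.imwrite(f"pics/{name}.png",s["color"][:,:,::-1]);return s
E
python3 - <<'E'
from rb import *
for f in (0,1):
    q=ik([.545,-.2684,.12],down(.029,f));print(f,q)
q=[ik([.545,-.2684,.12],down(.029,f)) for f in (0,1)]
c=r.sense()["qpos"];f=min((0,1),key=lambda i:9 if q[i] is None else abs(q[i]-c).max())
r.grip(.074,60)
r.reach([.545,-.2684,.12],down(.029,f));print(f,r.sense()["time_s"],r.sense()["eef_pos"],r.sense()["width"])
r.servo_line([.545,-.2684,.036],speed=.08);r.sleep(.2)
print(guard([0,0,-1],.022,2.0),r.sense()["width"],r.sense()["time_s"])
snap("top","t1")
E
```

```text
0 [ 0.53679879  0.49688696 -0.19943774  1.80797881  0.12614871  0.8490292
 -1.26444192]
1 [ 0.90505843  0.59770412 -0.72092472  1.78573465  0.47774651  0.94058599
  1.58050786]
0 2.3333 [ 0.544611   -0.26992997  0.1202004 ] 0.07376575672989377
(array([ 0.54524152, -0.26848884,  0.014436  ]), np.float64(-0.01750253397685486)) 0.07403882729951357 9.2333
```

```bash
python3 - <<'E'
from rb import *
p=r.sense()["eef_pos"]
r.servo_line([.545,-.2684,.0135],speed=.03)
f0=F();r.grip(.055,70);s=r.sense();print(s["width"],s["grip_force"],s["force"]-f0,s["eef_pos"],s["time_s"])
# tilt about the far lower edge
u=np.array([np.cos(.029),np.sin(.029),0]);piv=np.array([.5768,-.2675,.006])+.08*u
ax=np.array([-u[1],u[0],0]);g=np.array([.545,-.2684,.0135])
for a in (.05,.10):
    q=piv+Ro.from_rotvec(ax*a).apply(g-piv);r.servo_line(q,speed=.02,attitude=down(.029,0,a))
s=r.sense();print(s["width"],s["force"]-f0,s["eef_pos"],q,s["time_s"])
snap("scene","s2");im=cv2.imread("pics/s2.png")[200:360,60:260];cv2.imwrite("pics/s2c.png",cv2.resize(im,None,fx=3.5,fy=3.5,interpolation=cv2.INTER_CUBIC))
E
```

```text
0.06186492260412384 76.65275931358337 [0.11475256 0.4731998  5.35089263] [ 0.54541725 -0.26858939  0.01417948] 9.7917
0.06176205258320987 [ 0.40545034 -0.47727398 -0.72771824] [ 0.54641673 -0.26824026  0.02442767] [ 0.5463068  -0.26836209  0.02462518] 10.6583
```

View pics/s2c.png

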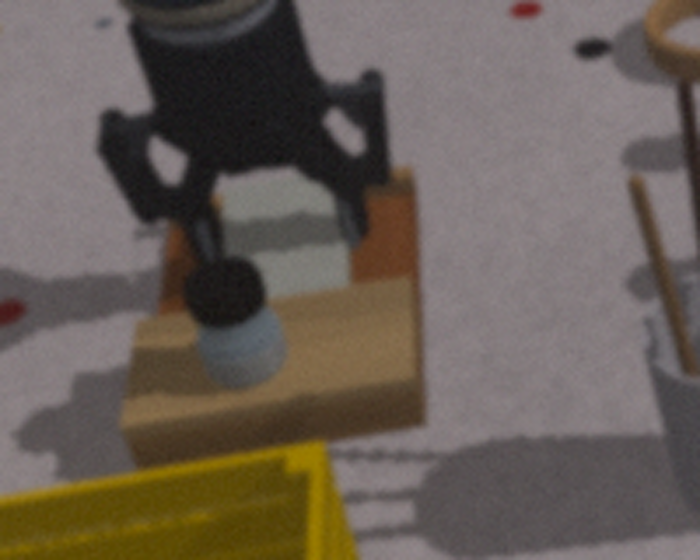

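The picture shows the panel gripped by its sides with its near end raised above the lip. The hood and ink jar are undisturbed. Next I draw it out along its own slope.

```bash
python3 - <<'E'
from rb import *
p=r.sense()["eef_pos"].copy();u=np.array([np.cos(.1)*np.cos(.029),np.cos(.1)*np.sin(.029),-np.sin(.1)])
f0=F()
for d in (.02,.04,.06,.08):
    r.servo_line(p-u*d,speed=.05);s=r.sense();print(s["force"]-f0,s["width"])
    if abs(s["force"]-f0).max()>6: break
else:
    q=r.sense()["eef_pos"]; r.servo_line(q+[0,0,.03],speed=.1)
    r.servo_line([q[0],q[1],.22],speed=.2,attitude=down(.029,0,0))
    s=r.sense();print(s["eef_pos"],s["width"],s["force"],s["time_s"],s["qpos"])
    snap("top","t3")
    im=snap("scene","s3")
    cv2.imwrite("pics/s3t.png",cv2.hconcat([cv2.imread("pics/t3.png")[100:400,340:640],cv2.imread("pics/s3.png")[60:360,20:320]]))
E
```

```text
[ 0.30221649  0.12796335 -1.06110285] 0.061981260036826816
[-1.1634086  -1.70759093 -0.75148767] 0.06234258838732708
[-0.18387552 -0.528549   -1.16764447] 0.06190120584523202
[-0.4612039  -0.99537277 -0.75493138] 0.061616859385185234
[ 0.46593212 -0.27023783  0.21849572] 0.06162958915051256 [-0.03187946 -0.31682071 -1.21254708] 14.2917 [ 0.61684918  0.28220735 -0.20583953  1.87474115  0.06773665  0.99435876
 -1.15982389]
```

View pics/s3t.png

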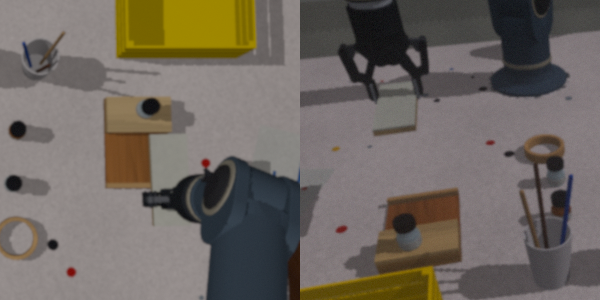

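Both views show the panel held level at z≈0.22, clear of the tray, with nothing else disturbed. Next I carry it over and lay it down under a force guard.

```bash
python3 - <<'E'
from rb import *
o=down(.0655)
p=r.sense()["eef_pos"]
r.servo_line([.4954,.2448,.22],speed=.22,attitude=o)
s=r.sense();print(s["eef_pos"],s["width"],s["time_s"])
r.servo_line([.4954,.2448,.046],speed=.12);r.sleep(.2)
print(guard([0,0,-1],.009,2.0),r.sense()["width"],r.sense()["time_s"])
snap("scene","s4");cv2.imwrite("pics/s4c.png",cv2.resize(cv2.imread("pics/s4.png")[120:300,330:490],None,fx=3.2,fy=3.2,interpolation=cv2.INTER_CUBIC))
E
```

```text
[0.49555993 0.2438921  0.21995952] 0.061849523698803914 16.8917
(array([0.49576212, 0.24500331, 0.0401689 ]), np.float64(6.484525196813744)) 0.061838266251537856 20.4417
```

View pics/s4c.png

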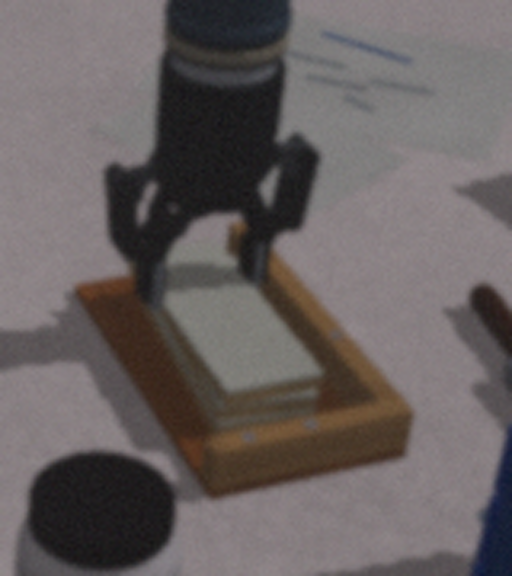

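The third panel lies flat on the other two, white side up, between the fingertips at about (155,290) and (258,265). The fence is clear of the fingers. Now I release and push toward the long fence (+y).

```bash
cat >> rb.py <<'E'
JY=.0655;JC=np.array([.5343,.2534])
ux=np.array([np.cos(JY),np.sin(JY),0]);uy=np.array([-ux[1],ux[0],0])
def W(x,y,z): return np.array([JC[0],JC[1],0])+x*ux+y*uy+np.array([0,0,z])
def L(p): d=np.array(p)-[JC[0],JC[1],0];return np.round([d@ux*1e3,d@uy*1e3,d[2]*1e3],1)
def bestflip(p,yaw):
    c=r.sense()["qpos"];q=[ik(p,down(yaw,f)) for f in (0,1)]
    return min((0,1),key=lambda i:9 if q[i] is None else abs(q[i]-c).max())
def push(a,b,z,d,lim,fixed,f0,big=.004,small=.0005,fine=.006,tot=None):
    """push along d ('x'/'y') from coordinate a to b (m, local), coarse then fine, stop at lim N"""
    D=ux if d=='x' else uy;v=a;log=[];n=0
    while v<b:
        v+=big if v<b-fine-.008 else (.001 if v<b-fine else small)
        r.servo_line(W(v,fixed,z) if d=='x' else W(fixed,v,z),speed=.04)
        f=-(F()-f0)@D;log.append((round(v*1e3,1),round(f,1)))
        n=n+1 if f>lim else 0
        if n>=2 or f>18: break
    return log
E
python3 - <<'E'
from rb import *
r.grip(.072);s=r.sense();p=s["eef_pos"].copy();print(s["width"],s["force"])
r.servo_line(p+[0,0,.09],speed=.2)
r.grip(.06)
P=W(-.006,-.072,.10);yaw=JY+np.pi/2;f=bestflip(P,yaw);print(f,r.sense()["time_s"])
r.reach(P,down(yaw,f))
r.servo_line(W(-.006,-.072,.019),speed=.1);r.sleep(.2)
f0=F();print(r.sense()["time_s"],r.sense()["width"],L(r.sense()["eef_pos"]),r.sense()["qpos"].round(2))
print(push(-.072,-.012,.019,'y',11,-.006,f0,fine=.020))
s=r.sense();print(s["time_s"],L(s["eef_pos"]),s["force"]-f0)
E
```

```text
0.07214841020665844 [ 0.32362493  0.46713352 -0.60130719]
0 21.6333
24.1083 0.059746460324096376 [ -5.6 -71.9  19.6] [ 0.11  0.69 -0.7   1.95  0.65  0.74 -0.9 ]
[(-68.0, np.float64(-0.8)), (-64.0, np.float64(-0.8)), (-60.0, np.float64(0.0)), (-56.0, np.float64(-1.4)), (-52.0, np.float64(-0.8)), (-48.0, np.float64(-0.4)), (-44.0, np.float64(0.2)), (-40.0, np.float64(0.3)), (-39.0, np.float64(1.5)), (-38.0, np.float64(2.5)), (-37.0, np.float64(0.7)), (-36.0, np.float64(1.4)), (-35.0, np.float64(1.6)), (-34.0, np.float64(2.2)), (-33.0, np.float64(2.2)), (-32.0, np.float64(1.7)), (-31.5, np.float64(2.0)), (-31.0, np.float64(3.0)), (-30.5, np.float64(1.9)), (-30.0, np.float64(2.6)), (-29.5, np.float64(4.6)), (-29.0, np.float64(5.2)), (-28.5, np.float64(5.5)), (-28.0, np.float64(4.9)), (-27.5, np.float64(7.1)), (-27.0, np.float64(6.3)), (-26.5, np.float64(4.7)), (-26.0, np.float64(5.1)), (-25.5, np.float64(4.4)), (-25.0, np.float64(5.0)), (-24.5, np.float64(5.1)), (-24.0, np.float64(6.4)), (-23.5, np.float64(7.2)), (-23.0, np.float64(6.8)), (-22.5, np.float64(8.0)), (-22.0, np.float64(9.1)), (-21.5, np.float64(10.2)), (-21.0, np.float64(10.6)), (-20.5, np.float64(12.9)), (-20.0, np.float64(12.9))]
34.1083 [ -5.8 -25.2  18.9] [ -0.32847755 -12.95315716   8.27536387]
```

```bash
python3 - <<'E'
from rb import *
r.servo_line(W(-.006,-.045,.019),speed=.08)
r.servo_line(W(-.006,-.06,.10),speed=.2);r.grip(.024)
P=W(-.112,.014,.09);f=bestflip(P,JY)
r.reach(P,down(JY,f));r.servo_line(W(-.112,.014,.0215),speed=.1);r.sleep(.2)
f0=F();print(r.sense()["time_s"],r.sense()["width"],L(r.sense()["eef_pos"]),f0)
r.servo_line(W(-.102,.014,.0215),speed=.05)
print([(a,float(b)) for a,b in push(-.102,-.058,.0215,'x',11.5,.014,f0,big=.003,small=.001,fine=.015)])
s=r.sense();print(s["time_s"],L(s["eef_pos"]),s["force"]-f0)
E
```

```text
37.6167 0.023956537568635316 [-111.6   14.2   22.1] [-0.28567417  0.30314228 -0.66800553]
[(-99.0, -0.5), (-96.0, 1.0), (-93.0, 2.1), (-90.0, 1.1), (-87.0, 0.7), (-84.0, 0.2), (-81.0, 0.5), (-80.0, 3.4), (-79.0, 3.5), (-78.0, 2.5), (-77.0, 3.0), (-76.0, 2.5), (-75.0, 2.3), (-74.0, 1.7), (-73.0, 2.1), (-72.0, 1.0), (-71.0, 2.3), (-70.0, 4.6), (-69.0, 7.4), (-68.0, 8.7), (-67.0, 11.1), (-66.0, 13.5), (-65.0, 16.1)]
43.7167 [-70.5  14.   21.4] [-15.89891462  -4.16719038  12.5711897 ]
```

```bash
python3 - <<'E'
from rb import *
r.servo_line(W(-.095,.014,.0215),speed=.08)
r.servo_line(W(-.14,-.06,.14),speed=.25)
print(r.sense()["time_s"],r.sense()["eef_pos"])
t=snap("top","t5");s=snap("scene","s5")
from h import *
o=ortho(t,.044,.4,.68,.16,.35)[:,:,::-1]
c=cv2.resize(cv2.imread("pics/s5.png")[180:285,345:465],(400,350),interpolation=cv2.INTER_CUBIC)
im=np.zeros((560,790,3),np.uint8);im[:o.shape[0],:o.shape[1]]=o;im[:350,390:]=c
cv2.imwrite("pics/c5.png",cv2.convertScaleAbs(im,alpha=1.4))
E
```

```text
44.975 [0.39909992 0.18417908 0.13977531]
```

View pics/c5.png

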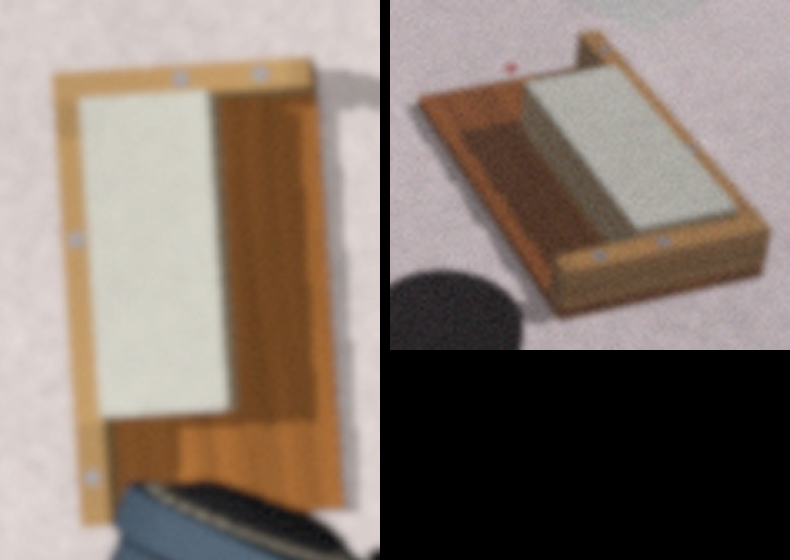

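The pile looks flush with both fences, with an even vertical side face and the top spanning (80..232, 95..415). One confirming +y push at the final position, then I back away and measure.

```bash
python3 - <<'E'
from rb import *
r.grip(.06)
P=W(.018,-.06,.09);yaw=JY+np.pi/2;f=bestflip(P,yaw)
r.reach(P,down(yaw,f));r.servo_line(W(.018,-.06,.019),speed=.15)
r.servo_line(W(.018,-.034,.019),speed=.08);r.sleep(.15)
f0=F();log=push(-.034,-.015,.019,'y',11.5,.018,f0,big=.003,small=.001,fine=.014)
s=r.sense();print([(a,float(b)) for a,b in log],s["time_s"],L(s["eef_pos"]))
r.servo_line(W(.018,-.05,.019),speed=.08);r.servo_line(W(-.03,-.12,.16),speed=.25)
snap("scene","s6");t=snap("top","t6");print(r.sense()["time_s"])
from meas import *
o=ortho(t,.044,.4,.68,.16,.35);h=cv2.cvtColor(o,cv2.COLOR_RGB2HSV).astype(int);m=h[...,1]<50;m[:70]=0;m[440:]=0;m[:,:65]=0;m[:,260:]=0
show('top',rect(big(m),lambda c:np.c_[.68-c[:,1]*.0005,.35-c[:,0]*.0005]))
c=cv2.resize(cv2.imread("pics/s6.png")[180:285,345:465],(720,600),interpolation=cv2.INTER_CUBIC);cv2.imwrite("pics/c6.png",cv2.convertScaleAbs(c,alpha=1.6))
E
```

```text
[(-33.0, 0.1), (-32.0, -1.4), (-31.0, -1.1), (-30.0, -0.4), (-29.0, -0.9), (-28.0, -0.9), (-27.0, -0.9), (-26.0, -0.8), (-25.0, 0.2), (-24.0, 2.9), (-23.0, 4.6), (-22.0, 6.3), (-21.0, 9.2), (-20.0, 10.3), (-19.0, 13.0), (-18.0, 14.0)] 51.9 [ 18.  -25.1  18.8]
53.3583
top pt [0.6321 0.2891] dir ang 1.6438
top pt [0.5957 0.2419] dir ang 0.143
top pt [0.5256 0.3074] dir ang 0.1785
  width 0.077
```

View pics/c6.png

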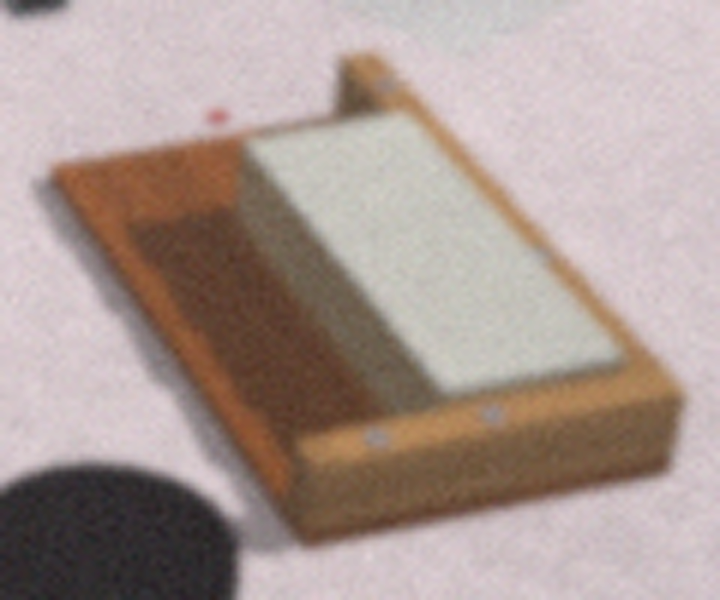

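The pile stands square: its side face is one clean plane, the near corner edge at (243,145)–(240,205) is vertical, and the top meets both fences. The push force rose with no travel, so the pile is home.

```bash
python3 -c "
from rb import *
print(r.close_job(), r.sense()['time_s'])"
```

```text
the job is handed in; nothing more can be done
the job is handed in; nothing more can be done
```

The third panel is on the pile, white side up, and all three were pushed home against both fences; the job was handed in at about 53 s with at most about 16 N measured at the wrist during the pushes, but I only saw the far end and the lower layers' near ends indirectly.

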